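# Tile at the dust extractor, gate held half open

### The arm

A 7-joint arm with a two-finger parallel gripper is mounted at the origin on a cart in front of the work surface, level with it; the furniture and walls round the work are solid. World frame = base frame: x ahead of the robot, y to its left, z up, the work surface at z = 0. Lengths are in m, angles in rad, forces in N, time in s.
With the tool pointing down it reaches from about 0.4 to 0.85 m from the base axis. Payload 10.4 kg.
Tool frame: the origin (TCP) lies between the finger pads; the fingertips stand 25 mm ahead of it and the grasp point (between the pads) lies 6 mm ahead of it; x points along the fingers, y is the direction in which the jaws open and shut, and the axes are right-handed (so a half turn about x gives the same grasp; the last joint's range is limited). The gripper opens to 87 mm and grips with 3 to 60 N. Pads are 19 mm wide; open, the fingers measure 117 mm over their backs; the gripper's body (75 mm by 190 mm) begins 51 mm behind the grasp point.
Start: joints at [-1.15, 0.332, -0.065, 1.46, 0.022, 1.35, -0.088], TCP at [0.268, 0.564, 0.248] pointing down, gripper open.
Joint ranges: [-2.6, 2.6], [-0.5, 2.12], [-1.47, 1.34], [0.16, 2.42], [-1.27, 4.41], [0.06, 2.06], [-2.6, 2.6]. Speed limits (rad/s): [2.22, 2.22, 2.79, 2.79, 3.14, 3.14, 3.14].

### API

Orientations are given as a unit quaternion [x, y, z, w].
In Python, from bench import r gives the robot as it stands.
- The arm moves only by the shell command python3 -m pendant 'ROWS' [FORCE]. ROWS is JSON, a list of rows, each an object with "translation": the shift along the world's x, y, z in cm, a list of three; "angular": the turn, a rotation vector about the world's x, y, z in degrees, a list of three; "hand": the opening, from -1 (shut) to 1 (fully open). In form: [{"translation": [dx, dy, dz], "angular": [wx, wy, wz], "hand": hand}, ...]. A call has 1 to 20 rows; each row shifts and turns the commanded pose from where the row before left it; what a row does not reach is not made up. A row lasts 1/10 s, in which the tool goes at most 50 mm and 8.59 degrees, less where a joint would pass 70% of its speed; a pose out of reach is approached as far as the arm can. A call is refused whole if a number of a shift passes 5 or a number of a turn 8.59, either way. A call with a gripper value outside its range is refused whole. The fingers move at their own pace and stop on an object; FORCE is the grip in N (left out, the last holds). Time passes only in rows, so rows that do not move let the fingers close. It gives the time, the measured TCP pose, the force and the opening at its end, in the units of the state.
- r.read_state(): the state, without advancing time (a new reading comes with each control period).
- r.camera(name): name is "scene" or "top" or "wrist"; returns the picture (480x640x3 uint8, red, green, blue); there is no depth.
- r.camera_info(name): a dict with "fx", "fy", "cx", "cy" (pixels), "distortion" ([k1, k2, p1, p2, k3] as OpenCV has them; the pictures are not rectified), "rvec" (rotation vector, rad) and "tvec" (3), from world to camera coordinates, as OpenCV has them; the wrist camera has in their place "mount" (4x4, takes a point from camera to tool coordinates, whose origin is the TCP and whose axes are the tool frame's). Camera axes: x right, y down, z forward; pixel columns grow to the right and rows downward; lengths in m; the calibration is good to about 2 mm. A picture is of the moment at which its call begins: read the wrist's pose just before it. camera_info takes no time and is no camera call.
- r.close_job(): hands the job in, once; it reports no verdict.
Trained networks look in the newest picture that a camera, given by its name, has taken for a name from the list of things; names that differ only in an ending like _2 or _b are one class to them, and where a whole thing is asked for, a point or a joint stands for the part that bears it (a point fixed in the world has none). Each returns a list of dicts, best first, with "confidence" (0 to 1); they miss things now and then, are a little off and sometimes report something else, mostly with a low value. They report only what shows in the picture. A call takes as long as a camera call. They do not tell look-alikes from the thing itself.
- r.find_in(camera, name): "point" ([row, column] in pixels, amid what is visible of it).
- r.mark_of(camera, name): "point" ([row, column] in pixels: a listed point, or the origin of a listed thing).
The state is a dict: "time": time; "joint_positions": joint angles; "joint_vel": joint speeds; "joint_torque": joint torques, N m; "ee_pos": TCP position; "eef_rot": TCP orientation; "ft_force": force on the tool from outside, world axes, zero at the start; "torque": the same for the moment, N m; "width": finger opening in m.
Only numpy, scipy, OpenCV 4.12 (cv2) and the standard library are available. Lean on these libraries where they do the work, as an engineer would, in place of code of your own. Each camera call takes 0.05 s, during which the arm holds its last target.

### The job

I want to dry-brush the test tile that stands on the plywood ware board at the small bench dust extractor. Stand it upright in the middle of the square rubber pad, its tall flat face squarely towards the round intake and its foot pointing away from it, and let go; then lift the cross-bar of the extractor's spring-closed sliding gate to half open and keep holding it there while I brush: you finish with the bar in your grip at half travel, as the spring would shut it. Leave the three other test tiles where they stand.

Things in the scene. Friction and masses are not known exactly. Their poses are not given: they have to be found in the camera images.
- tile_mid (a point): Middle of the L-shaped test tile, the only one on the plywood board (loose, 55 g), 31 mm above its underside. Foot 44 (x) x 46 (y) x 6 mm, centred here; upright plate 7 mm thick, 46 wide, 62 high, on the foot's -x edge (x -22 to -15 mm). The tall flat face looks along -x, the foot points to +x. Grip over the 46 mm width (along y). Starts with its face within 65 degrees of the intake's direction.
- pad (a point): Middle of the top of the square rubber pad, 70 x 70 mm, 7 mm above the bench, fixed on the extractor's tray. x and y run along the pad's sides, z up; the intake is on its -y side, so a rightly placed tile has its own x axis along this y. The extractor is fixed, but its place and yaw differ from run to run.
- intake (a point): Middle of the round intake mouth, 124 mm across, 95 mm from the pad's middle along the pad's -y, 85 mm above the bench; same axes. Its rim reaches 147 mm above the bench. Behind it on the same line are the gate frame and, 258 to 428 mm from the pad's middle, the housing, whose carrying handle reaches 209 mm.
- gate_bar (a point): Middle of the gate's handle: a level round bar 16 mm thick, 132 mm long along the pad's x, 165 mm from the pad's middle along its -y; it rises with the gate. Height above the bench 182 mm shut, 217 half open. Grip its middle from above, closing along the pad's y. Under it only the 3 mm blade down to the frame (28 mm thick, top at 135 mm); spring rods 57 mm to either side. Axes as the pad.
- gate (a joint): Opening of the gate in m: 0 shut (start), straight up to 0.070 fully open; half is 0.035. Springs and weight pull it shut with about 6 N at the start, rising 2 N per 10 mm: 13 N at half, 20 N fully open; let go, it shuts at once. A dark line scribed across the blade comes level with the frame's top at half open.
- other_tile_1_mid (a point): Middle of one of the three other test tiles of the same shape and size, standing on the bench top itself near its front edge; to be left alone. Axes as for the tile.
- other_tile_2_mid (a point): The second of these, as above.
- other_tile_3_mid (a point): The third of these, as above.
Mind the look-alikes: they are no part of the job. What is shaped like the part that bears tile_mid but purple or yellow is not meant.

How it is judged:
On the way:
1. the tile stands on the pad, face to the intake, let go, the gate still shut (horizontal distance between tile_mid and pad below 0.012 m and z of tile_mid in the frame of pad between 0.028 and 0.034 m and angle between tile_mid's own z axis and vertical below 0.1 rad and angle between the x axis of tile_mid and the y axis of pad, either way round below 0.26 rad and contact force between the fingers and tile below 0.05 N and value of joint gate below 0.005 m and x of intake in the frame of tile_mid below -0.06 m), for 0.2 s.
At the end, for the whole second after the job is handed in: The fingers hold the gate still at half open, 35 mm within 5 mm; the tile stands upright and untouched on the pad, its middle within 12 mm of the pad's, its flat face towards the intake within 15 degrees (value of joint gate between 0.03 and 0.04 m and velocity of joint gate between -0.01 and 0.01 m/s and contact force between the fingers and gate above 4 N and horizontal distance between tile_mid and pad below 0.012 m and z of tile_mid in the frame of pad between 0.028 and 0.034 m and angle between tile_mid's own z axis and vertical below 0.1 rad and angle between the x axis of tile_mid and the y axis of pad, either way round below 0.26 rad and contact force between each of the arm, the fingers and tile below 0.05 N and x of intake in the frame of tile_mid below -0.06 m); the arm keeps its last pose, push and grip.
It fails at once if one of the other test tiles is moved by more than 20 mm (distance of any of other_tile_1_mid, other_tile_2_mid, other_tile_3_mid from where it was at the start of the episode above 0.02 m).
It also fails if it takes over 58 s, if anything falls off the work surface, if the arm or the gripper's body presses on something with over 40 N, if the wrist force passes 120 N, or if a joint passes its speed limit or range.

## Working session

There is one attempt and no reset: what is moved stays moved. The work goes in short steps, Python scripts to look and compute and a shell command to move; the robot and the scene stay as the last step left them, time stands still between calls to the robot, and variables do not carry over. Pictures are saved under pics/ and viewed, and the job is handed in when it is done.

```bash
ls; mkdir -p pics
cat > h.py <<'E'
import numpy as np, cv2
from bench import r
from scipy.spatial.transform import Rotation as R
def cam(name):
    i=r.camera_info(name)
    K=np.array([[i['fx'],0,i['cx']],[0,i['fy'],i['cy']],[0,0,1]]);D=np.array(i['distortion'],float)
    if 'rvec' in i and i['rvec'] is not None:
        Rm=cv2.Rodrigues(np.array(i['rvec'],float))[0];t=np.array(i['tvec'],float)
    else:
        s=r.read_state();T=np.eye(4);T[:3,:3]=R.from_quat(s['eef_rot']).as_matrix();T[:3,3]=s['ee_pos']
        M=T@np.array(i['mount']);Rm=M[:3,:3].T;t=-Rm@M[:3,3]
    return K,D,Rm,t
def ray(c,rc):
    K,D,Rm,t=c
    p=cv2.undistortPoints(np.array([[[rc[1],rc[0]]]],float),K,D)[0,0]
    d=Rm.T@np.array([p[0],p[1],1]);return -Rm.T@t,d
def atz(c,rc,z):
    o,d=ray(c,rc);return o+d*(z-o[2])/d[2]
def proj(c,P):
    K,D,Rm,t=c
    p=cv2.projectPoints(np.atleast_2d(np.array(P,float)),cv2.Rodrigues(Rm)[0],t,K,D)[0][:,0];return p[:,::-1]
def tri(rays):
    A=0;b=0
    for o,d in rays:
        d=d/np.linalg.norm(d);M=np.eye(3)-np.outer(d,d);A=A+M;b=b+M@o
    return np.linalg.solve(A,b)
def save(im,n): cv2.imwrite('pics/'+n,im[:,:,::-1])
E
python3 - <<'E'
from h import *
np.set_printoptions(precision=3,suppress=True)
print(r.read_state())
for n in ['scene','top']:
    im=r.camera(n);save(im,n+'0.png')
    np.save(n+'0.npy',im)
    c=cam(n);print(n,ray(c,(240,320)))
    for k in ['tile_mid','pad','intake','gate_bar']:
        for q in r.mark_of(n,k): print(n,k,np.round(q['point'],1),round(q['confidence'],2))
E
```

```text
pics
{'time': 0.0, 'joint_positions': array([-1.15 ,  0.333, -0.065,  1.461,  0.022,  1.35 , -0.089]), 'joint_vel': array([ 0.001, -0.001,  0.   ,  0.002,  0.   , -0.002,  0.002]), 'joint_torque': array([  0.   , -62.326,   0.025, -38.991,  -0.061,   0.04 ,   0.   ]), 'ee_pos': array([0.268, 0.564, 0.247]), 'eef_rot': array([ 0.155,  0.69 , -0.156,  0.69 ]), 'ft_force': array([0.28 , 0.117, 0.37 ]), 'torque': array([ 0.06 ,  0.007, -0.01 ]), 'width': 0.08673720138733691}
scene (array([-0.152, -0.864,  0.863]), array([ 0.483,  0.666, -0.569]))
scene tile_mid [246.1 328.1] 0.85
scene tile_mid [249.1 289.5] 0.75
scene tile_mid [212.7 274.8] 0.59
scene intake [281.5 376.8] 0.92
scene gate_bar [254.7 403.9] 0.78
scene gate_bar [272.3 269.7] 0.6
scene gate_bar [280.8 375.8] 0.32
top (array([ 0.348, -0.   ,  1.016]), array([ 0.104, -0.004, -0.995]))
top tile_mid [201.2 173.3] 0.68
top tile_mid [236.2 257.9] 0.68
top tile_mid [190.5 278.5] 0.57
top pad [212.1 347.4] 0.61
top intake [206.1 406.4] 0.82
top gate_bar [197.2 456.1] 0.56
```

View pics/scene0.png

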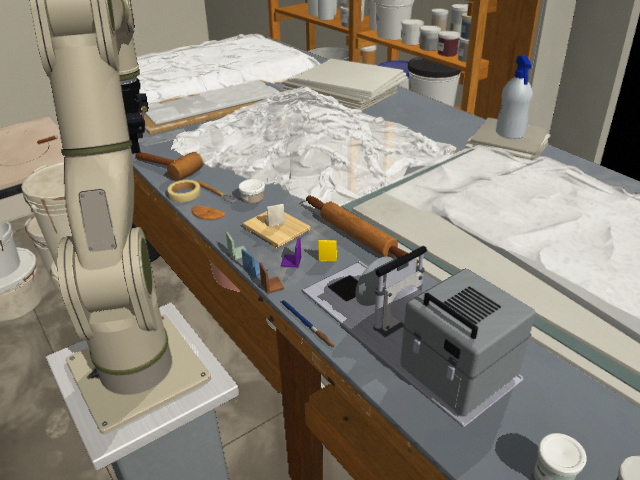

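View pics/top0.png

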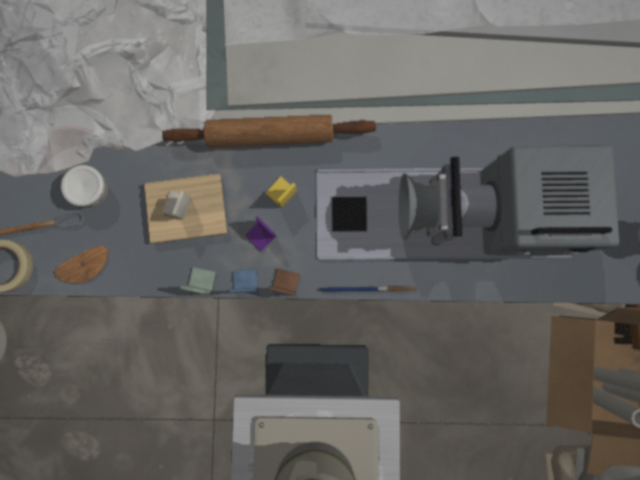

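The plywood tile is the off-white one, at scene (215,276) and top (203,177). The lookalikes are the purple one at top (234,260) and the yellow one at (191,281). The three tiles to leave alone are at top (280,200), (280,245) and (282,286). I'll enlarge crops to confirm.

Run:
```python
from h import *
t=np.load('top0.npy');s=np.load('scene0.npy')
a=cv2.resize(t[160:260,135:295],(800,500),interpolation=cv2.INTER_CUBIC);save(a,'topcrop.png')
b=cv2.resize(s[190:310,220:380],(800,600),interpolation=cv2.INTER_CUBIC);save(b,'scenecrop.png')
b=cv2.resize(t[140:280,300:480],(771,600),interpolation=cv2.INTER_CUBIC);save(b,'topcrop2.png')
```

```text
(no output)
```

View pics/topcrop.png

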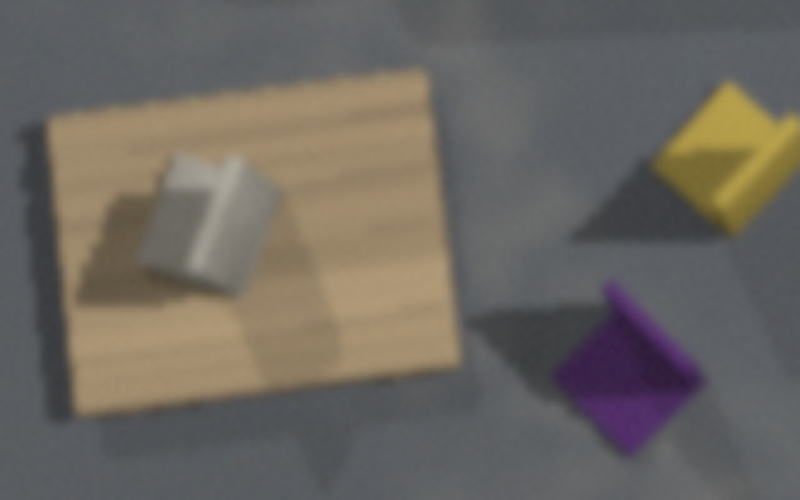

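View pics/scenecrop.png

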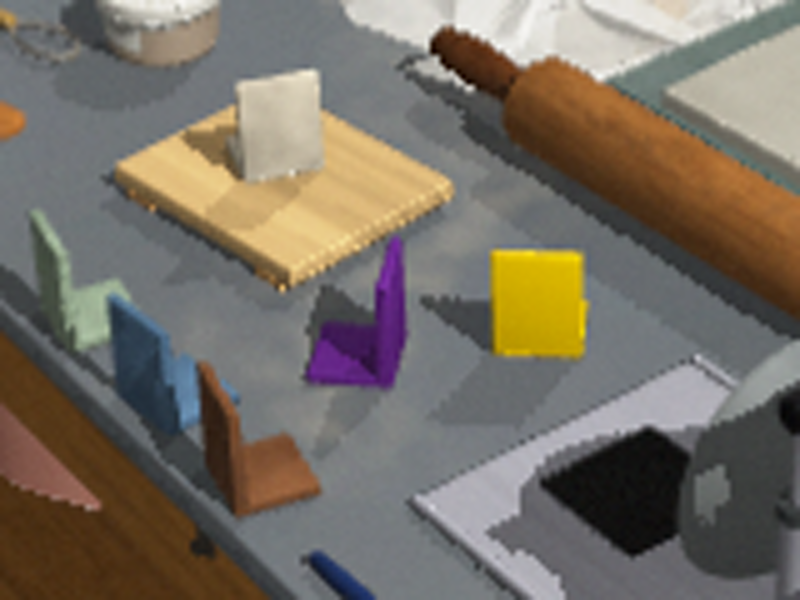

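View pics/topcrop2.png

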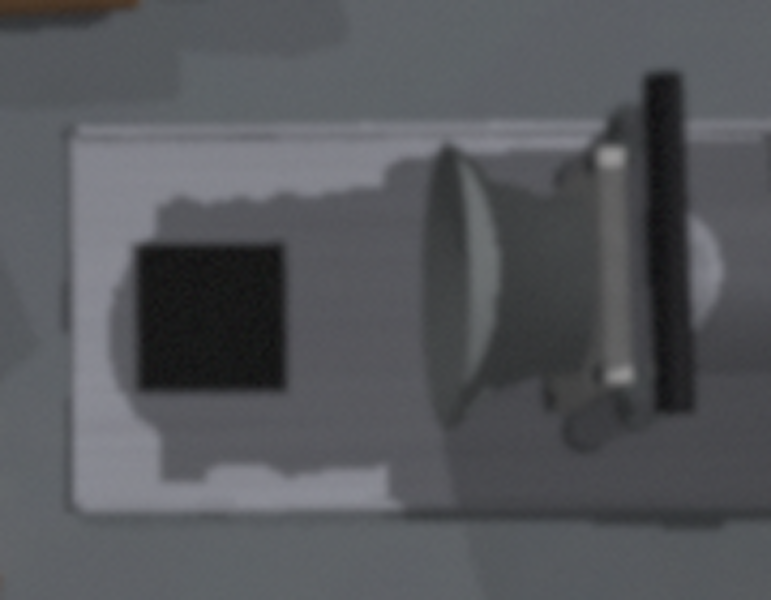

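The crops confirm it: the off-white tile is the only one on plywood, with its plate to the right and its foot to the left. The purple, yellow, green, blue and brown tiles all stand on the bench. Next I'll fit the poses from the corners.

```bash
cat > fit.py <<'E'
from h import *
from scipy.optimize import least_squares
np.set_printoptions(precision=4,suppress=True)
ct,cs=cam('top'),cam('scene')
tc=lambda x,y:(160+y/5-.4,135+x/5-.4)   # row,col
sc=lambda x,y:(190+y/5-.4,220+x/5-.4)
# tile: body pts
obs=[(ct,tc(243,157),(-.022,'a',.031)),(ct,tc(208,292),(-.022,'b',.031)),
 (ct,tc(283,190),(-.022,'a',-.031)),(ct,tc(238,297),(-.022,'b',-.031)),
 (ct,tc(175,152),(.022,'a',-.025)),(ct,tc(140,262),(.022,'b',-.025)),
 (cs,sc(240,82),(-.022,'b',.031)),(cs,sc(320,70),(-.022,'a',.031)),(cs,sc(323,168),(-.022,'a',-.031)),(cs,sc(245,180),(-.022,'b',-.031))]
def run(sg):
    def f(p):
        out=[]
        for c,rc,(x,l,z) in obs:
            y=.023*(sg if l=='a' else -sg)
            P=np.array([p[0]+x*np.cos(p[3])-y*np.sin(p[3]),p[1]+x*np.sin(p[3])+y*np.cos(p[3]),p[2]+z])
            out+=list(proj(c,P)[0]-np.array(rc))
        return np.array(out)
    return min((least_squares(f,[.5,.2,.05,y0]) for y0 in (0,1.57,3.1,-1.57)),key=lambda q:q.cost)
for sg in (1,-1):
    q=run(sg);print(sg,q.x,np.degrees(q.x[3]),q.cost);print(q.fun.reshape(-1,2).round(1).tolist())
k=771/180
pc=lambda x,y:(140+y/k-.4,300+x/k-.4)
C=[atz(ct,pc(*p),.007)[:2] for p in [(137,244),(285,244),(287,388),(140,390)]]
C=np.array(C);print('pad',C,C.mean(0),'sides',[np.linalg.norm(C[i]-C[i-1]) for i in range(4)])
e=(C[0]+C[3]-C[1]-C[2]);print('pad y yaw',np.degrees(np.arctan2(e[1],e[0])),)
B=np.array([atz(ct,pc(*p),.186)[:2] for p in [(663,72),(674,412)]]);print('bar',B,B.mean(0),np.linalg.norm(B[0]-B[1]))
print('bar mark',atz(ct,(197.2,456.1),.182),atz(cs,(254.7,403.9),.182))
print('intake',atz(ct,(206.1,406.4),.085),atz(cs,(281.5,376.8),.085))
E
python3 fit.py
```

```text
1 [0.5174 0.2687 0.0256 4.2806] 245.26296912725513 1325.2896134128812
[[-5.0, -11.9], [-10.4, -16.2], [-5.2, -11.3], [-6.3, -12.8], [11.2, 29.1], [9.7, 25.6], [2.0, -2.5], [2.4, -2.1], [1.5, -1.5], [1.1, -2.0]]
-1 [0.5165 0.2752 0.0545 1.2775] 73.19643671763419 10.751438006665284
[[0.2, 0.5], [-3.2, -0.9], [-0.2, 0.6], [0.6, 1.9], [0.1, 0.1], [0.4, -0.8], [0.6, -1.5], [-0.2, -1.0], [-0.5, -0.4], [0.4, -0.9]]
pad [[ 0.541  -0.0263]
 [ 0.542  -0.0951]
 [ 0.4746 -0.0963]
 [ 0.4727 -0.0285]] [ 0.5076 -0.0615] sides [np.float64(0.06837543022025616), np.float64(0.0687715345487991), np.float64(0.06742457102161957), np.float64(0.06782089001313434)]
pad y yaw 91.21098980258708
bar [[ 0.5769 -0.2235]
 [ 0.4451 -0.2257]] [ 0.511  -0.2246] 0.13178654850580593
bar mark [ 0.5094 -0.2264  0.182 ] [ 0.53   -0.2146  0.182 ]
intake [ 0.5103 -0.1615  0.085 ] [ 0.5115 -0.1581  0.085 ]
```

```bash
cat >> fit.py <<'E'
print('---')
obs.pop(1);q=run(-1);print(q.x,np.degrees(q.x[3]),q.fun.reshape(-1,2).round(1).tolist())
x,y,z,a=q.x
g=np.array([x,y])-.018*np.array([np.cos(a),np.sin(a)]);print('grasp xy',g)
s=r.read_state();M=R.from_quat(s['eef_rot']).as_matrix();print(M, 'tool y yaw',np.degrees(np.arctan2(M[1,1],M[0,1])))
print(r.camera_info('wrist'))
E
python3 fit.py | sed -n '/---/,$p'
```

```text
---
[0.5178 0.276  0.0536 1.2722] 72.8923416664149 [[-0.4, 0.2], [-0.7, 0.4], [0.1, 1.5], [-0.5, -0.1], [-0.3, -1.1], [0.6, -1.2], [-0.2, -0.8], [-0.5, -0.2], [0.4, -0.7]]
grasp xy [0.5125 0.2588]
[[-0.      0.4294  0.9031]
 [ 0.      0.9031 -0.4294]
 [-1.      0.     -0.    ]] tool y yaw 64.57271735270064
{'fx': 402.04383441289684, 'fy': 402.04383441289684, 'cx': 325.01069162271773, 'cy': 235.62915289271487, 'distortion': array([-0.0165,  0.    ,  0.    ,  0.    ,  0.    ]), 'mount': array([[ 0.0003, -0.2886,  0.9575, -0.1384],
       [ 1.    ,  0.0012,  0.0001, -0.0002],
       [-0.0011,  0.9575,  0.2886, -0.0781],
       [ 0.    ,  0.    ,  0.    ,  1.    ]])}
```

```bash
python3 -m pendant '[{"translation":[2.45,-3.05,-0.3],"angular":[0,0,-8.17],"hand":1},{"translation":[2.45,-3.05,-0.3],"angular":[0,0,-8.17],"hand":1},{"translation":[2.45,-3.05,-0.3],"angular":[0,0,-8.17],"hand":1},{"translation":[2.45,-3.05,-0.3],"angular":[0,0,-8.17],"hand":1},{"translation":[2.45,-3.05,-0.3],"angular":[0,0,-8.17],"hand":1},{"translation":[2.45,-3.05,-0.3],"angular":[0,0,-8.17],"hand":1},{"translation":[2.45,-3.05,-0.3],"angular":[0,0,-8.17],"hand":1},{"translation":[2.45,-3.05,-0.3],"angular":[0,0,-8.17],"hand":1},{"translation":[2.45,-3.05,-0.3],"angular":[0,0,-8.17],"hand":1},{"translation":[2.45,-3.05,-0.3],"angular":[0,0,-8.17],"hand":1},{"translation":[0,0,0],"angular":[0,0,0],"hand":1},{"translation":[0,0,0],"angular":[0,0,0],"hand":1}]'
python3 - <<'E'
from h import *
s=r.read_state();M=R.from_quat(s['eef_rot']).as_matrix();print(s['ee_pos'],M,np.degrees(np.arctan2(M[1,1],M[0,1])),s['joint_positions'])
im=r.camera('wrist');save(im,'w1.png')
c=cam('wrist')
for q in r.mark_of('wrist','tile_mid'): print(q, atz(c,q['point'],.0536))
E
```

```text
time: 1.7
ee_pos: [0.5137, 0.2588, 0.2175]
eef_rot: [-0.569, -0.42, 0.569, -0.42]
ft_force: [0.3, 0.7, 0.1]
width: 0.0868
[0.51366603 0.25881655 0.21752304] [[-6.94528565e-05  9.55347206e-01 -2.95485551e-01]
 [-4.65931159e-05 -2.95485555e-01 -9.55347206e-01]
 [-9.99999997e-01 -5.25839999e-05  6.50349189e-05]] -17.1866556501977 [-0.81326791  0.24121284  0.31415892  1.65541351 -0.07767046  1.25732109
 -0.78360379]
{'point': [383.0, 417.9], 'confidence': 0.93} [0.54959768 0.09357981 0.0536    ]
{'point': [373.2, 320.4], 'confidence': 0.88} [0.47000685 0.12863646 0.0536    ]
{'point': [195.3, 323.5], 'confidence': 0.81} [0.51897882 0.27910838 0.0536    ]
```

View pics/w1.png

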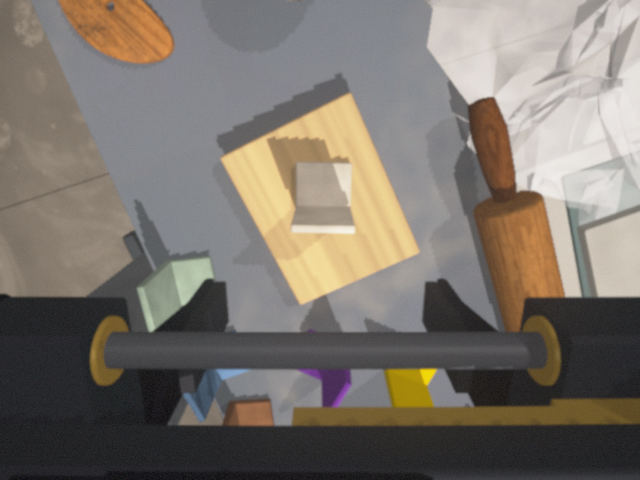

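The wrist view shows the tile at (195,323), square to the jaws, with its plate edge at row 230 towards the fingers. I'll refine from an enlarged crop.

Run:
```python
from h import *
im=cv2.imread('pics/w1.png')[140:260,250:410]
cv2.imwrite('pics/w1c.png',cv2.resize(im,(800,600),interpolation=cv2.INTER_CUBIC))
```

```text
(no output)
```

View pics/w1c.png

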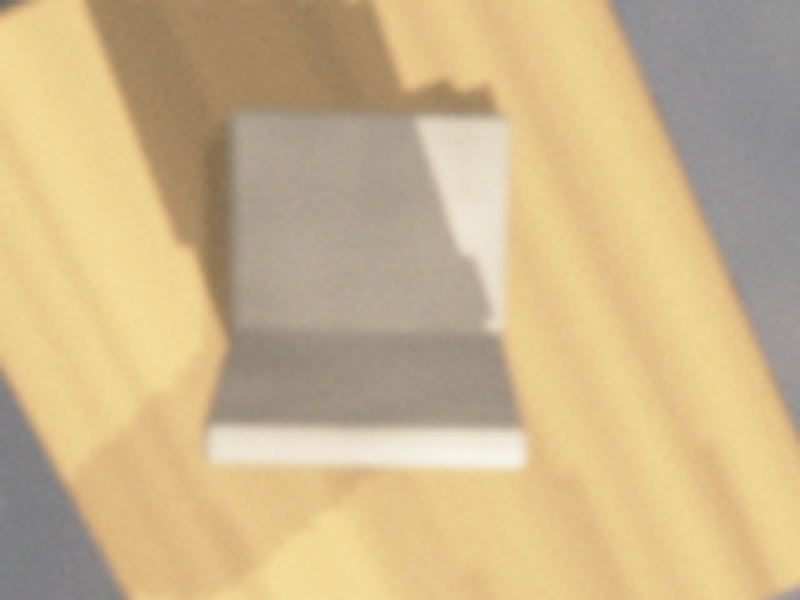

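Run:
```python
from h import *
from scipy.optimize import least_squares
np.set_printoptions(precision=4,suppress=True)
c=cam('wrist')
wc=lambda p:(140+p[1]/5-.4,250+p[0]/5-.4)
o=[((234,112),(.022,1,-.025)),((508,117),(.022,-1,-.025)),((232,330),(-.015,1,-.025)),((502,332),(-.015,-1,-.025)),((210,427),(-.015,1,.031)),((525,428),(-.015,-1,.031)),((207,463),(-.022,1,.031)),((525,467),(-.022,-1,.031))]
def f(p):
    out=[]
    for u,(x,y,z) in o:
        y=y*.023
        P=[p[0]+x*np.cos(p[3])-y*np.sin(p[3]),p[1]+x*np.sin(p[3])+y*np.cos(p[3]),p[2]+z]
        out+=list(proj(c,P)[0]-np.array(wc(u)))
    return np.array(out)
q=least_squares(f,[.518,.276,.0536,1.27]);print(q.x,np.degrees(q.x[3]),q.fun.round(1))
x,y,z,a=q.x
print(np.array([x,y])-.018*np.array([np.cos(a),np.sin(a)]))
```

```text
[0.5181 0.2787 0.0459 1.2641] 72.42533772308495 [ 0.5 -0.5  0.2  0.4  0.7  0.3  0.9  0.2 -1.7 -0.7 -1.2  0.3  0.5  0.1
  0.4  0. ]
[0.5127 0.2615]
```

```bash
python3 -m pendant '[{"translation":[-0.1,0.2,-3],"angular":[0,0,0],"hand":1},{"translation":[0,0,-3],"angular":[0,0,0],"hand":1},{"translation":[0,0,-3],"angular":[0,0,0],"hand":1},{"translation":[0,0,-3],"angular":[0,0,0],"hand":1},{"translation":[0,0,-2],"angular":[0,0,0],"hand":1},{"translation":[0,0,-1.1],"angular":[0,0,0],"hand":1},{"translation":[0,0,0],"angular":[0,0,0],"hand":1},{"translation":[0,0,0],"angular":[0,0,0],"hand":1}]'
python3 - <<'E'
from h import *
save(r.camera('wrist'),'w2.png');save(cv2.resize(r.camera('scene')[170:290,200:360],(800,600)),'s2.png')
E
```

```text
time: 2.6
ee_pos: [0.5126, 0.2622, 0.0675]
eef_rot: [0.569, 0.42, -0.568, 0.42]
ft_force: [0.7, -0.5, 0.7]
width: 0.0873
```

View pics/w2.png

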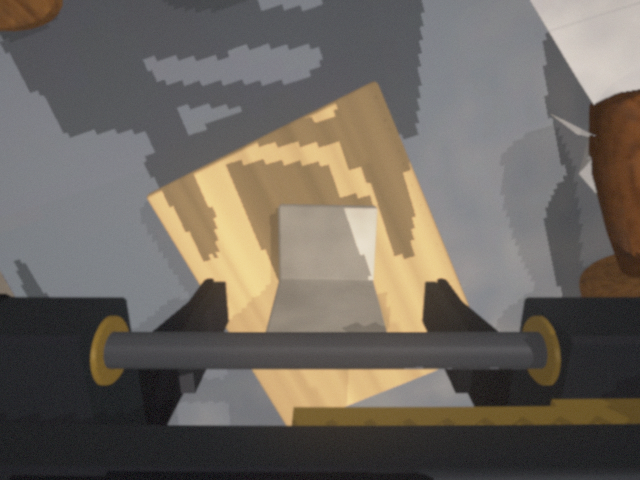

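View pics/s2.png

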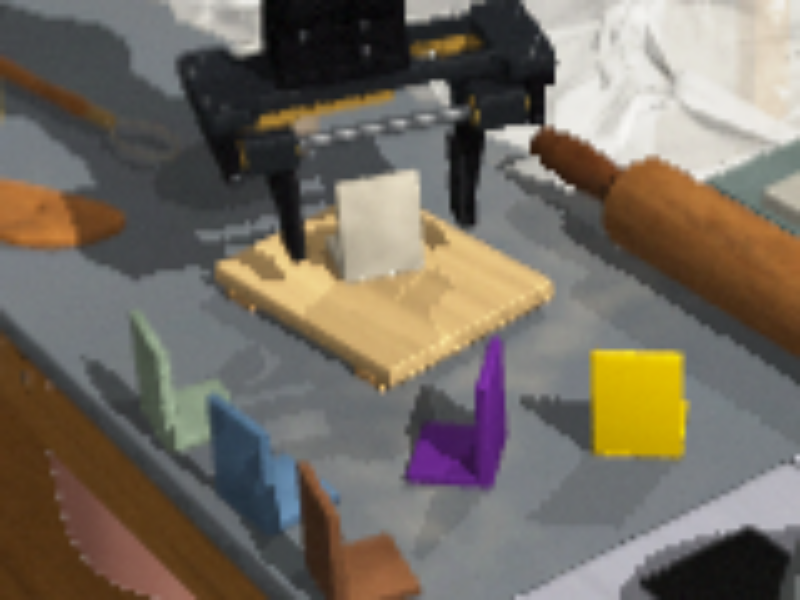

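The fingers straddle the plate, so I'll close and then lift.

```bash
python3 -m pendant '[{"translation":[0,0,0],"angular":[0,0,0],"hand":-1},{"translation":[0,0,0],"angular":[0,0,0],"hand":-1},{"translation":[0,0,0],"angular":[0,0,0],"hand":-1},{"translation":[0,0,0],"angular":[0,0,0],"hand":-1},{"translation":[0,0,0],"angular":[0,0,0],"hand":-1},{"translation":[0,0,0],"angular":[0,0,0],"hand":-1},{"translation":[0,0,0],"angular":[0,0,0],"hand":-1},{"translation":[0,0,0],"angular":[0,0,0],"hand":-1}]' 15
python3 -m pendant '[{"translation":[0,0,2],"angular":[0,0,0],"hand":-1},{"translation":[0,0,3],"angular":[0,0,0],"hand":-1},{"translation":[0,0,3],"angular":[0,0,0],"hand":-1},{"translation":[0,0,2],"angular":[0,0,0],"hand":-1},{"translation":[0,0,0],"angular":[0,0,0],"hand":-1},{"translation":[0,0,0],"angular":[0,0,0],"hand":-1}]'
python3 - <<'E'
from h import *
print(r.read_state()['ee_pos'])
save(r.camera('wrist'),'w3.png');save(cv2.resize(r.camera('scene')[140:260,200:360],(800,600)),'s3.png')
E
```

```text
time: 3.5
ee_pos: [0.5124, 0.2615, 0.0666]
eef_rot: [0.569, 0.42, -0.569, 0.42]
ft_force: [0.6, 1.2, -0.0]
width: 0.0456
time: 4.1
ee_pos: [0.5122, 0.2615, 0.1663]
eef_rot: [0.569, 0.42, -0.569, 0.42]
ft_force: [-0.3, 0.1, -1.0]
width: 0.0457
[0.51223258 0.26148879 0.16634204]
```

View pics/w3.png

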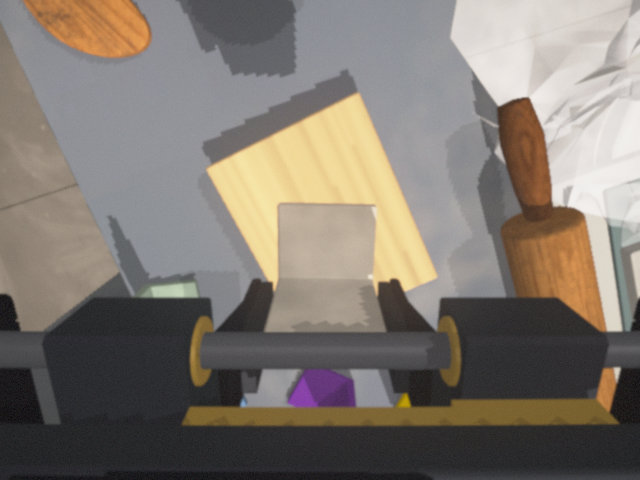

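View pics/s3.png

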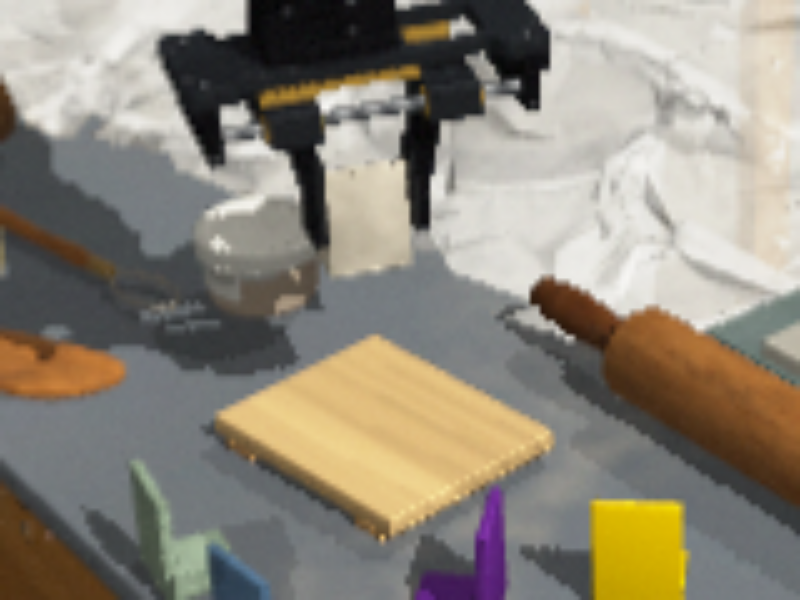

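The tile is held and off the board. Next: the tile's offset in the tool, and the placing moves.

Run:
```python
from h import *
im=cv2.imread('pics/w3.png')[180:300,250:410]
cv2.imwrite('pics/w3c.png',cv2.resize(im,(800,600),interpolation=cv2.INTER_CUBIC))
```

```text
(no output)
```

View pics/w3c.png

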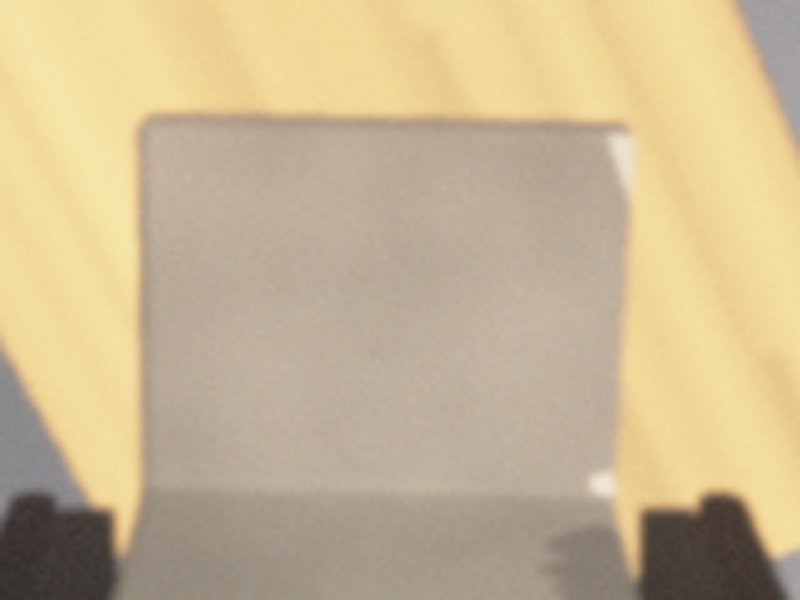

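```bash
cat > hold.py <<'E'
from h import *
from scipy.optimize import least_squares
np.set_printoptions(precision=4,suppress=True)
i=r.camera_info('wrist');K,D,_,_=cam('wrist');Mi=np.linalg.inv(np.array(i['mount']))
c=(K,D,Mi[:3,:3],Mi[:3,3])
wc=lambda p:(180+p[1]/5-.4,250+p[0]/5-.4)
o=[((146,128),(.022,1,-.025)),((630,134),(.022,-1,-.025)),((146,490),(-.015,1,-.025)),((614,493),(-.015,-1,-.025)),((144,116),(.022,1,-.031)),((628,124),(.022,-1,-.031))]
def f(p,up=True):
    # tile x -> -tool z, tile y -> -tool y, tile z -> -tool x ; small yaw a
    out=[]
    for u,(x,y,z) in o:
        y*=.023
        P=[p[0]-z, p[1]-y*np.cos(p[3])+x*np.sin(p[3]), p[2]-x*np.cos(p[3])-y*np.sin(p[3])]
        out+=list(proj(c,P)[0]-np.array(wc(u)))
    return np.array(out)
q=least_squares(f,[.02,0,-.018,0]);print('tile_mid in tool',q.x,np.degrees(q.x[3]),q.fun.round(1))
E
python3 hold.py
```

```text
tile_mid in tool [ 0.0217  0.0019 -0.0158  0.0135] 0.7707552570266202 [-0.2 -0.7  0.   0.2  0.3  0.7  1.  -0.4 -0.4  1.1 -0.7 -0.9]
```

```bash
python3 -m pendant '[{"translation":[0,-2,3],"angular":[0,0,0],"hand":-1},{"translation":[0,-4,3],"angular":[0,0,2.3],"hand":-1},{"translation":[0,-4,3],"angular":[0,0,2.3],"hand":-1},{"translation":[0,-4,2.4],"angular":[0,0,2.3],"hand":-1},{"translation":[0,-4,0],"angular":[0,0,2.3],"hand":-1},{"translation":[0,-4,0],"angular":[0,0,2.3],"hand":-1},{"translation":[0,-4,0],"angular":[0,0,2.3],"hand":-1},{"translation":[0,-4,0],"angular":[0,0,2.3],"hand":-1},{"translation":[0,-4,0],"angular":[0,0,2.3],"hand":-1},{"translation":[0,-3,0],"angular":[0,0,0],"hand":-1},{"translation":[0,0,0],"angular":[0,0,0],"hand":-1},{"translation":[0,0,0],"angular":[0,0,0],"hand":-1}]'
python3 - <<'E'
from h import *
np.set_printoptions(precision=4,suppress=True)
s=r.read_state();M=R.from_quat(s['eef_rot']).as_matrix();print(s['ee_pos'],np.degrees(np.arctan2(M[1,1],M[0,1])),s['joint_positions'])
im=r.camera('wrist');save(im,'w4.png')
c=cam('wrist')
for q in r.mark_of('wrist','pad'): print(q, atz(c,q['point'],.007))
E
```

```text
time: 5.4
ee_pos: [0.512, -0.1087, 0.2796]
eef_rot: [0.494, 0.506, -0.495, 0.505]
ft_force: [-0.4, 0.7, -0.3]
width: 0.0461
[ 0.512  -0.1087  0.2796] 1.1946735548430976 [-0.4257  0.0843  0.587   1.7059 -0.0474  1.3672  0.1902]
{'point': [143.0, 319.2], 'confidence': 0.55} [ 0.5059 -0.0563  0.007 ]
```

View pics/w4.png

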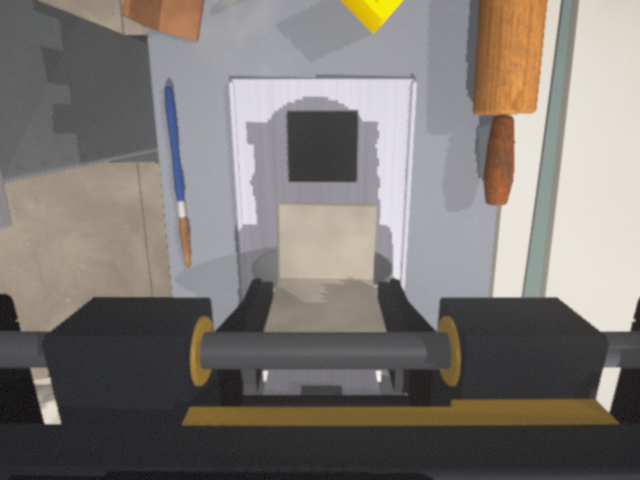

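The wrist view shows the whole pad, about columns 288-357 and rows 110-182, aligned with the tile at (240,327).

Run:
```python
from h import *
np.set_printoptions(precision=4,suppress=True)
im=cv2.imread('pics/w4.png');g=cv2.cvtColor(im,cv2.COLOR_BGR2GRAY)[100:195,278:370]
m=(g<75).astype(np.uint8);n,l,st,ce=cv2.connectedComponentsWithStats(m);k=1+np.argmax(st[1:,4]);print(st[k])
cn=max(cv2.findContours((l==k).astype(np.uint8),cv2.RETR_EXTERNAL,cv2.CHAIN_APPROX_NONE)[0],key=cv2.contourArea)
b=cv2.boxPoints(cv2.minAreaRect(cn))+[278,100];print(b)
c=cam('wrist')
C=np.array([atz(c,(p[1],p[0]),.007)[:2] for p in b]);print(C,C.mean(0),[np.linalg.norm(C[i]-C[i-1]) for i in range(4)])
for i in range(4):
    d=C[i]-C[i-1];print(np.degrees(np.arctan2(d[1],d[0])))
```

```text
[  10   12   69   69 4633]
[[288. 112.]
 [356. 112.]
 [356. 180.]
 [288. 180.]]
[[ 0.4749 -0.0269]
 [ 0.5415 -0.0253]
 [ 0.5446 -0.0921]
 [ 0.4748 -0.0938]] [ 0.5089 -0.0595] [np.float64(0.06686942525874695), np.float64(0.06660215851567086), np.float64(0.06685004236997401), np.float64(0.06977971795354987)]
89.94752111670628
1.4252641136875033
-87.32922637167967
-178.56411276794185
```

```bash
python3 -m pendant '[{"translation":[-0.4,3.1,0],"angular":[0,0,0],"hand":-1},{"translation":[0,0,-4],"angular":[0,0,0],"hand":-1},{"translation":[0,0,-4],"angular":[0,0,0],"hand":-1},{"translation":[0,0,-4],"angular":[0,0,0],"hand":-1},{"translation":[0,0,-4],"angular":[0,0,0],"hand":-1},{"translation":[0,0,-3],"angular":[0,0,0],"hand":-1},{"translation":[0,0,-2],"angular":[0,0,0],"hand":-1},{"translation":[0,0,0],"angular":[0,0,0],"hand":-1},{"translation":[0,0,0],"angular":[0,0,0],"hand":-1},{"translation":[0,0,0],"angular":[0,0,0],"hand":-1}]'
python3 - <<'E'
from h import *
save(r.camera('wrist')[80:400,150:500],'w5.png');save(cv2.resize(r.camera('scene')[210:330,270:430],(800,600)),'s5.png')
E
```

```text
time: 6.5
ee_pos: [0.5093, -0.0771, 0.0719]
eef_rot: [0.495, 0.505, -0.494, 0.506]
ft_force: [0.3, -0.3, 0.0]
width: 0.0458
```

View pics/w5.png

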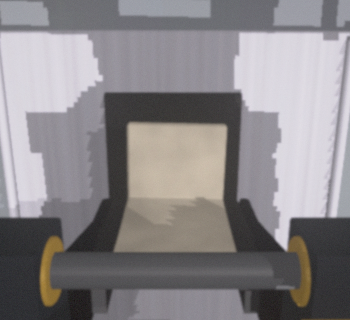

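View pics/s5.png

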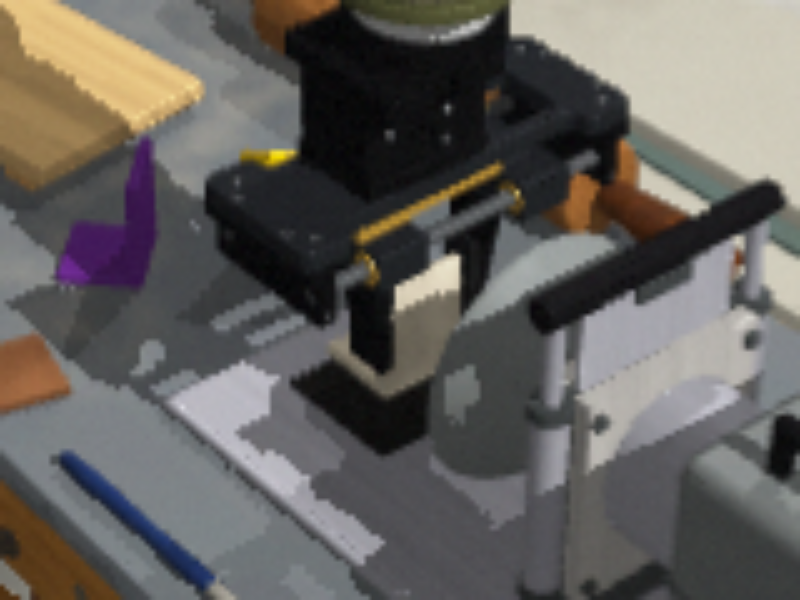

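```bash
python3 -m pendant '[{"translation":[-0.15,0,-0.5],"angular":[0,0,0],"hand":-1},{"translation":[0,0,-0.4],"angular":[0,0,0],"hand":-1},{"translation":[0,0,-0.1],"angular":[0,0,0],"hand":-1},{"translation":[0,0,0],"angular":[0,0,0],"hand":-1},{"translation":[0,0,0],"angular":[0,0,0],"hand":-1}]'
python3 -m pendant '[{"translation":[0,0,-0.1],"angular":[0,0,0],"hand":-1},{"translation":[0,0,0],"angular":[0,0,0],"hand":-1},{"translation":[0,0,0],"angular":[0,0,0],"hand":-1}]'
```

```text
time: 7.1
ee_pos: [0.5069, -0.0776, 0.0606]
eef_rot: [0.494, 0.505, -0.494, 0.506]
ft_force: [0.1, 0.3, -0.7]
width: 0.0457
time: 7.4
ee_pos: [0.5068, -0.0775, 0.0596]
eef_rot: [0.494, 0.505, -0.494, 0.506]
ft_force: [-0.5, 0.1, -0.4]
width: 0.0459
```

```bash
python3 -m pendant '[{"translation":[0,0,-0.1],"angular":[0,0,0],"hand":-1},{"translation":[0,0,0],"angular":[0,0,0],"hand":-1},{"translation":[0,0,0],"angular":[0,0,0],"hand":-1}]'
python3 - <<'E'
from h import *
save(cv2.resize(r.camera('scene')[250:320,320:390],(600,600)),'s6.png')
print(r.read_state()['ft_force'])
E
```

```text
time: 7.7
ee_pos: [0.5068, -0.0775, 0.0585]
eef_rot: [0.494, 0.506, -0.494, 0.506]
ft_force: [-0.7, 0.4, -0.4]
width: 0.0454
[ 0.17835803 -0.78174214 -0.00796095]
```

View pics/s6.png

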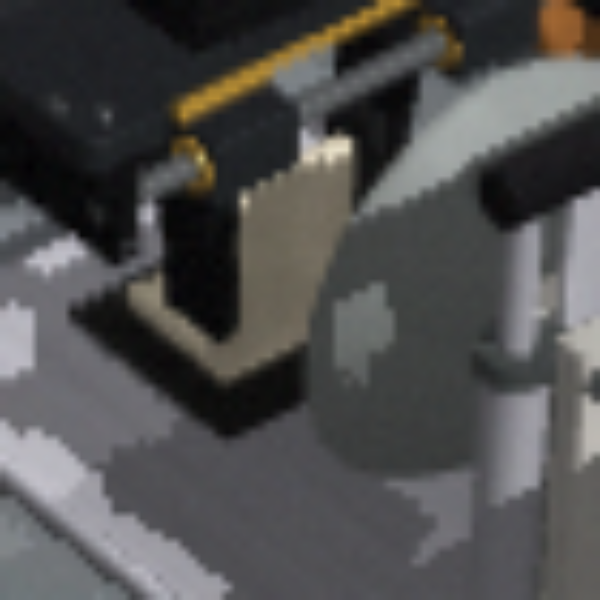

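```bash
for i in 1; do python3 -m pendant '[{"translation":[0,0,-0.1],"angular":[0,0,0],"hand":-1},{"translation":[0,0,0],"angular":[0,0,0],"hand":-1},{"translation":[0,0,0],"angular":[0,0,0],"hand":-1}]'; done
python3 -m pendant '[{"translation":[0,0,-0.1],"angular":[0,0,0],"hand":-1},{"translation":[0,0,0],"angular":[0,0,0],"hand":-1},{"translation":[0,0,0],"angular":[0,0,0],"hand":-1}]'
```

```text
time: 8.05
ee_pos: [0.5068, -0.0775, 0.0575]
eef_rot: [0.494, 0.506, -0.494, 0.506]
ft_force: [-0.5, 0.0, -0.5]
width: 0.0458
time: 8.35
ee_pos: [0.5069, -0.0775, 0.0566]
eef_rot: [0.494, 0.506, -0.494, 0.506]
ft_force: [0.1, -0.5, -0.4]
width: 0.0457
```

```bash
python3 -m pendant '[{"translation":[0,0,-0.1],"angular":[0,0,0],"hand":-1},{"translation":[0,0,0],"angular":[0,0,0],"hand":-1},{"translation":[0,0,0],"angular":[0,0,0],"hand":-1}]' | grep -E 'ee_pos|force'
python3 -m pendant '[{"translation":[0,0,-0.1],"angular":[0,0,0],"hand":-1},{"translation":[0,0,0],"angular":[0,0,0],"hand":-1},{"translation":[0,0,0],"angular":[0,0,0],"hand":-1}]'| grep -E 'ee_pos|force'
```

```text
ee_pos: [0.5068, -0.0775, 0.0555]
ft_force: [0.6, 1.5, -0.7]
ee_pos: [0.5069, -0.0776, 0.0554]
ft_force: [-6.4, 0.7, 13.5]
```

Contact at TCP z of about 0.0555, which matches an 18 mm board. I'll ease back 1 mm and release.

```bash
python3 -m pendant '[{"translation":[0,0,0.1],"angular":[0,0,0],"hand":-1},{"translation":[0,0,0],"angular":[0,0,0],"hand":-1}]'| grep -E 'ee_pos|force'
python3 -m pendant '[{"translation":[0,0,0],"angular":[0,0,0],"hand":-0.1},{"translation":[0,0,0],"angular":[0,0,0],"hand":0.2},{"translation":[0,0,0],"angular":[0,0,0],"hand":0.6},{"translation":[0,0,0],"angular":[0,0,0],"hand":1},{"translation":[0,0,0],"angular":[0,0,0],"hand":1},{"translation":[0,0,0],"angular":[0,0,0],"hand":1},{"translation":[0,0,0],"angular":[0,0,0],"hand":1}]'
python3 - <<'E'
from h import *
save(r.camera('wrist')[80:400,150:500],'w7.png');save(cv2.resize(r.camera('scene')[250:320,320:390],(600,600)),'s7.png')
E
```

```text
ee_pos: [0.5069, -0.0775, 0.0557]
ft_force: [-0.3, 0.9, 0.6]
time: 9.85
ee_pos: [0.5068, -0.0775, 0.0556]
eef_rot: [0.494, 0.506, -0.494, 0.506]
ft_force: [0.5, 0.5, -0.3]
width: 0.083
```

View pics/w7.png

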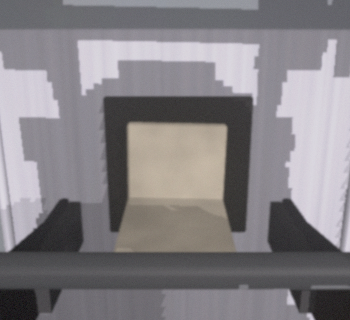

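View pics/s7.png

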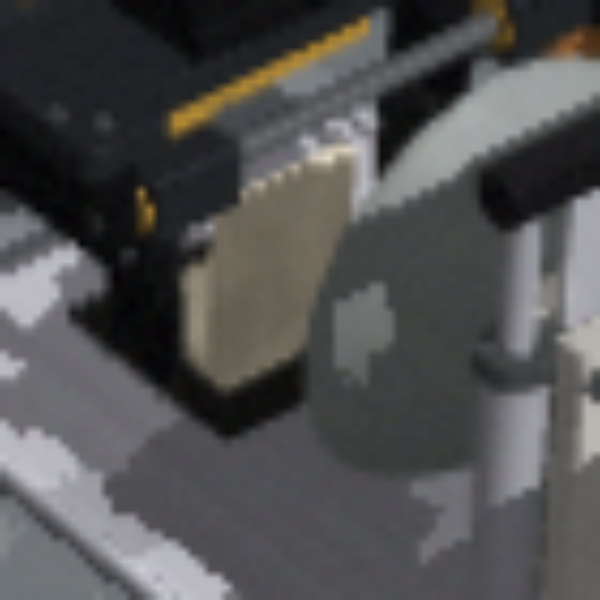

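Released. The tile stands near the pad's middle, with margins of 22 and 24 px at the sides. I'll go straight up and check from above.

```bash
python3 -m pendant '[{"translation":[0,0,1],"angular":[0,0,0],"hand":1},{"translation":[0,0,3],"angular":[0,0,0],"hand":1},{"translation":[0,0,4],"angular":[0,0,0],"hand":1},{"translation":[0,0,4],"angular":[0,0,0],"hand":1},{"translation":[0,0,4],"angular":[0,0,0],"hand":1},{"translation":[0,0,4],"angular":[0,0,0],"hand":1},{"translation":[0,0,3],"angular":[0,0,0],"hand":1},{"translation":[0,-4,0],"angular":[0,0,0],"hand":1},{"translation":[0,0,0],"angular":[0,0,0],"hand":1},{"translation":[0,0,0],"angular":[0,0,0],"hand":1}]'
python3 - <<'E'
from h import *
im=r.camera('wrist');save(im,'w8.png');save(cv2.resize(im[80:280,220:430],(630,600),interpolation=cv2.INTER_CUBIC),'w8c.png')
c=cam('wrist')
for q in r.mark_of('wrist','tile_mid'): print(q, atz(c,q['point'],.038))
np.savez('c8.npz',K=c[0],D=c[1],R=c[2],t=c[3])
E
```

```text
time: 10.95
ee_pos: [0.5065, -0.1185, 0.2861]
eef_rot: [0.495, 0.505, -0.495, 0.505]
ft_force: [-0.8, 0.7, -0.9]
width: 0.0868
{'point': [138.9, 330.1], 'confidence': 0.79} [ 0.51121356 -0.06051273  0.038     ]
{'point': [388.1, 328.5], 'confidence': 0.41} [ 0.51663801 -0.33587377  0.038     ]
```

View pics/w8c.png

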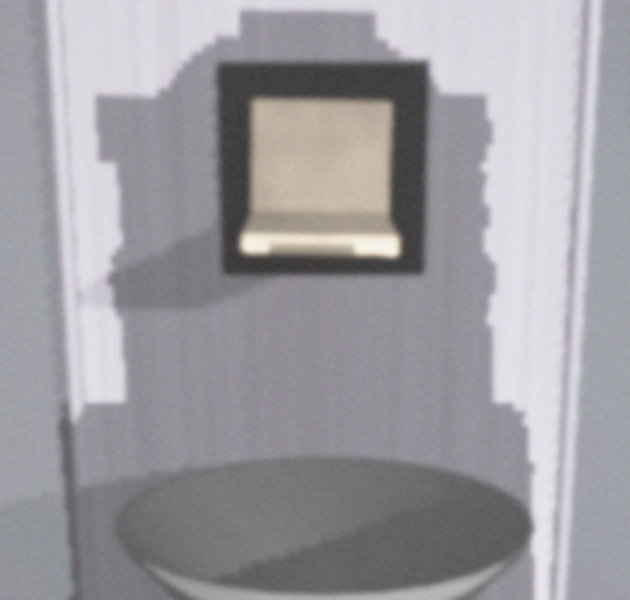

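Seen from above, the tile is about 1.5 mm from the pad's middle, square, with its plate towards the intake. Now turn and move over the bar.

```bash
python3 -m pendant '[{"translation":[0.05,-1,0],"angular":[0,0,-8.2],"hand":1},{"translation":[0.05,-1,0],"angular":[0,0,-8.2],"hand":1},{"translation":[0.05,-1,0],"angular":[0,0,-8.2],"hand":1},{"translation":[0.05,-1,0],"angular":[0,0,-8.2],"hand":1},{"translation":[0.05,-1,0],"angular":[0,0,-8.2],"hand":1},{"translation":[0.05,-1,0],"angular":[0,0,-8.2],"hand":1},{"translation":[0.05,-1,0],"angular":[0,0,-8.2],"hand":1},{"translation":[0.05,-1,0],"angular":[0,0,-8.2],"hand":1},{"translation":[0.05,-1,0],"angular":[0,0,-8.2],"hand":1},{"translation":[0.05,-1,0],"angular":[0,0,-8.2],"hand":1},{"translation":[0,-0.6,0],"angular":[0,0,-8],"hand":1},{"translation":[0,0,0],"angular":[0,0,0],"hand":1},{"translation":[0,0,0],"angular":[0,0,0],"hand":1}]'
python3 - <<'E'
from h import *
s=r.read_state();M=R.from_quat(s['eef_rot']).as_matrix();print(s['ee_pos'],np.degrees(np.arctan2(M[1,1],M[0,1])),s['joint_positions'])
im=r.camera('wrist');save(im,'w9.png')
save(cv2.resize(r.camera('scene')[200:320,310:470],(800,600)),'s9.png')
c=cam('wrist')
for q in r.mark_of('wrist','gate_bar'): print(q, atz(c,q['point'],.182))
print(proj(c,[[.511,-.225,.190]]))
E
```

```text
time: 12.35
ee_pos: [0.512, -0.2226, 0.2853]
eef_rot: [-0.707, -0.01, 0.707, -0.01]
ft_force: [-0.2, 0.3, 0.1]
width: 0.0873
[ 0.51200493 -0.22257587  0.28533375] -88.43296469879152 [-0.37601817  0.19791818  0.8176662   1.61947805 -0.14634584  1.38835276
 -1.08481556]
{'point': [249.7, 329.9], 'confidence': 0.92} [ 0.51027482 -0.22666078  0.182     ]
[[252.69383565 327.39182561]]
```

View pics/w9.png

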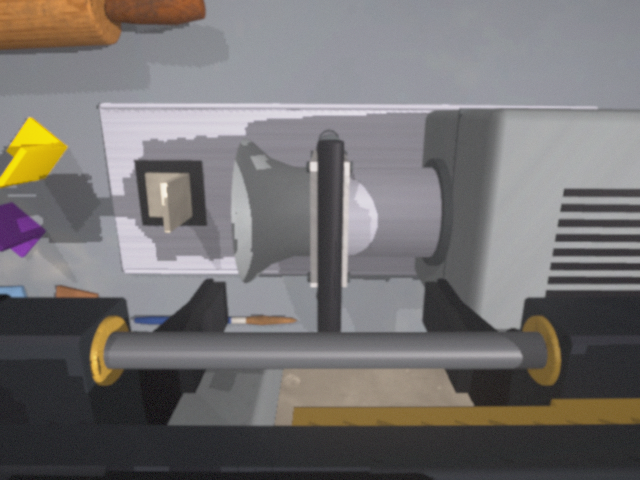

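View pics/s9.png

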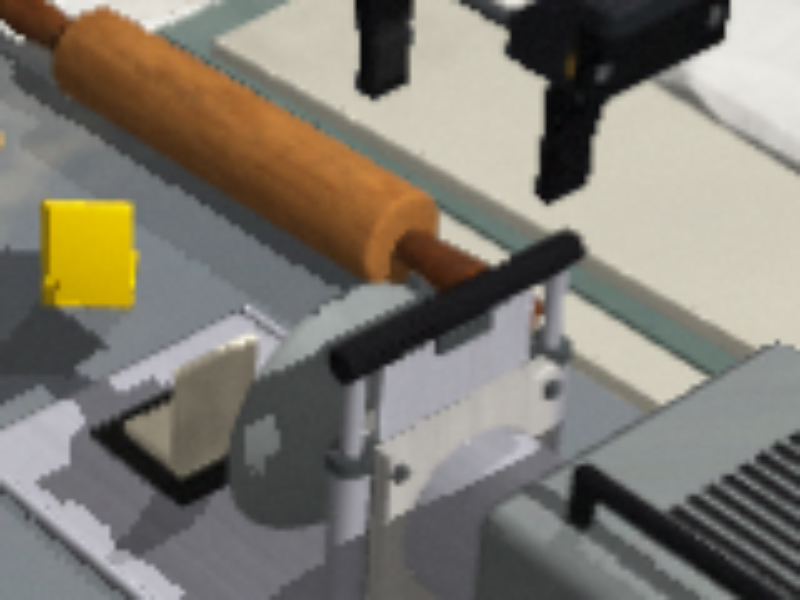

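```bash
python3 -m pendant '[{"translation":[0,-0.3,0],"angular":[0,0,-0.4],"hand":1},{"translation":[0,0,-3],"angular":[0,0,0],"hand":1},{"translation":[0,0,-3],"angular":[0,0,0],"hand":1},{"translation":[0,0,-2.5],"angular":[0,0,0],"hand":1},{"translation":[0,0,-1.4],"angular":[0,0,0],"hand":1},{"translation":[0,0,0],"angular":[0,0,0],"hand":1},{"translation":[0,0,0],"angular":[0,0,0],"hand":1},{"translation":[0,0,0],"angular":[0,0,0],"hand":1}]'
python3 - <<'E'
from h import *
save(r.camera('wrist'),'w10.png');save(cv2.resize(r.camera('scene')[200:320,310:470],(800,600)),'s10.png')
E
```

```text
time: 13.3
ee_pos: [0.5126, -0.2269, 0.188]
eef_rot: [0.708, 0.005, -0.706, 0.006]
ft_force: [0.6, 0.3, 0.7]
width: 0.0869
```

View pics/w10.png

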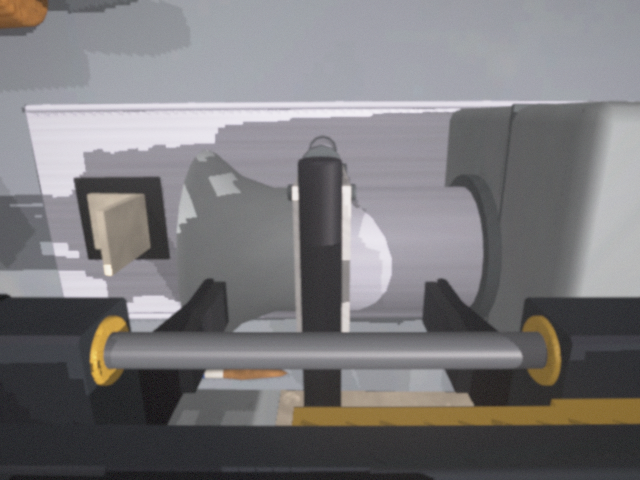

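View pics/s10.png

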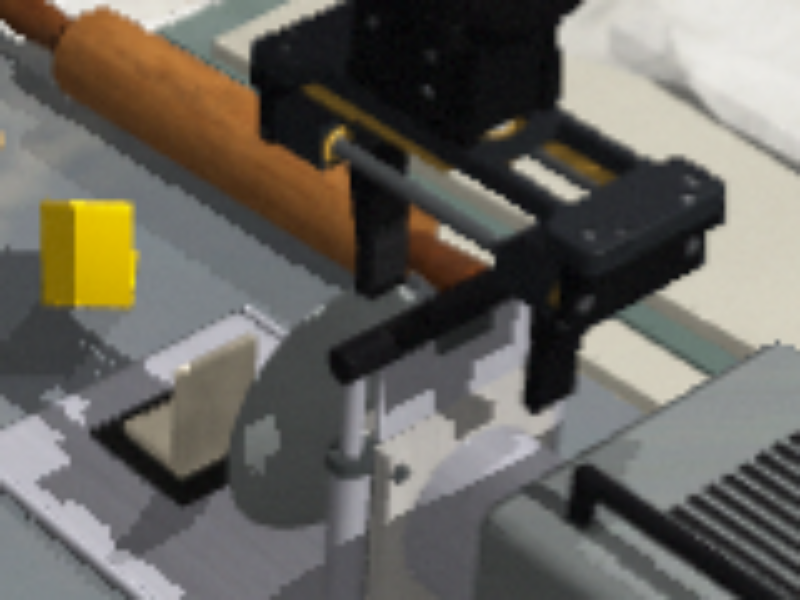

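The bar, at columns 299-341, sits 2 mm to the left of the jaw centre at column 325. I'll shift 2 mm and grip.

```bash
python3 -m pendant '[{"translation":[0,0.2,-0.2],"angular":[0,0,0],"hand":1},{"translation":[0,0,0],"angular":[0,0,0],"hand":0},{"translation":[0,0,0],"angular":[0,0,0],"hand":-1},{"translation":[0,0,0],"angular":[0,0,0],"hand":-1},{"translation":[0,0,0],"angular":[0,0,0],"hand":-1},{"translation":[0,0,0],"angular":[0,0,0],"hand":-1},{"translation":[0,0,0],"angular":[0,0,0],"hand":-1},{"translation":[0,0,0],"angular":[0,0,0],"hand":-1},{"translation":[0,0,0],"angular":[0,0,0],"hand":-1},{"translation":[0,0,0],"angular":[0,0,0],"hand":-1},{"translation":[0,0,0],"angular":[0,0,0],"hand":-1}]' 60
python3 - <<'E'
from h import *
s=r.read_state();print(s['ee_pos'],s['ft_force'],s['width'])
save(r.camera('wrist'),'w11.png')
E
```

```text
time: 14.5
ee_pos: [0.5118, -0.2253, 0.1846]
eef_rot: [0.707, 0.005, -0.707, 0.006]
ft_force: [1.5, -11.6, -3.6]
width: 0.0151
[ 0.51182335 -0.22531752  0.18464465] [  1.52494868 -11.58108702  -3.59535532] 0.015120464959323135
```

View pics/w11.png

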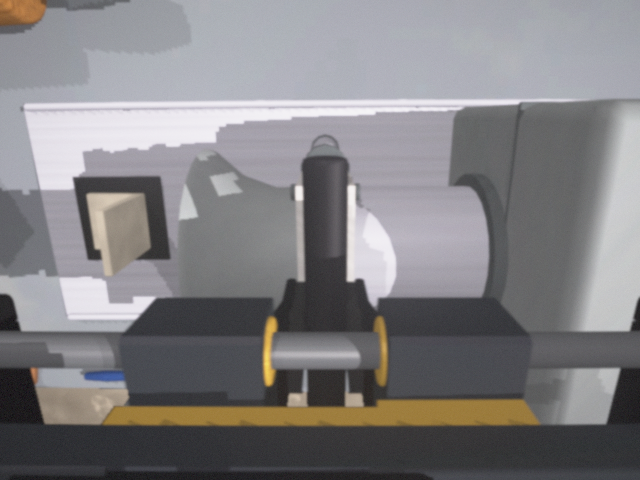

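The bar is gripped at a width of 15.1 mm. I'll ease the side load 1 mm and lift in steps.

```bash
python3 -m pendant '[{"translation":[0,-0.1,0],"angular":[0,0,0],"hand":-1},{"translation":[0,0,0],"angular":[0,0,0],"hand":-1}]'
python3 -m pendant '[{"translation":[0,0,0.5],"angular":[0,0,0],"hand":-1},{"translation":[0,0,0.5],"angular":[0,0,0],"hand":-1},{"translation":[0,0,0.5],"angular":[0,0,0],"hand":-1},{"translation":[0,0,0.5],"angular":[0,0,0],"hand":-1},{"translation":[0,0,0],"angular":[0,0,0],"hand":-1},{"translation":[0,0,0],"angular":[0,0,0],"hand":-1}]'
```

```text
time: 14.75
ee_pos: [0.5119, -0.2255, 0.1847]
eef_rot: [0.707, 0.005, -0.707, 0.005]
ft_force: [-0.3, 0.3, 1.8]
width: 0.0143
time: 15.35
ee_pos: [0.5118, -0.2254, 0.2044]
eef_rot: [-0.707, -0.005, 0.707, -0.005]
ft_force: [3.8, -1.7, -9.4]
width: 0.0141
```

```bash
python3 -m pendant '[{"translation":[0,0,0.5],"angular":[0,0,0],"hand":-1},{"translation":[0,0,0.5],"angular":[0,0,0],"hand":-1},{"translation":[0,0,0.5],"angular":[0,0,0],"hand":-1},{"translation":[0,0,0],"angular":[0,0,0],"hand":-1},{"translation":[0,0,0],"angular":[0,0,0],"hand":-1},{"translation":[0,0,0],"angular":[0,0,0],"hand":-1},{"translation":[0,0,0],"angular":[0,0,0],"hand":-1}]'
python3 - <<'E'
from h import *
im=r.camera('scene');save(im,'s12f.png');save(cv2.resize(im[210:320,330:450],(655,600),interpolation=cv2.INTER_CUBIC),'s12.png')
im=r.camera('wrist');save(im,'w12.png')
s=r.read_state();print(s['ee_pos'],s['ft_force'],s['width'],s['joint_vel'])
E
```

```text
time: 16.05
ee_pos: [0.5118, -0.2254, 0.2189]
eef_rot: [-0.707, -0.005, 0.707, -0.005]
ft_force: [6.4, -3.2, -12.6]
width: 0.0138
[ 0.51178812 -0.22543665  0.21894284] [  5.94624258  -2.41002176 -13.06935894] 0.014248156630442732 [-0.00223511  0.00147864 -0.00030503  0.00143138  0.00053275  0.00140502
 -0.00069414]
```

View pics/s12.png

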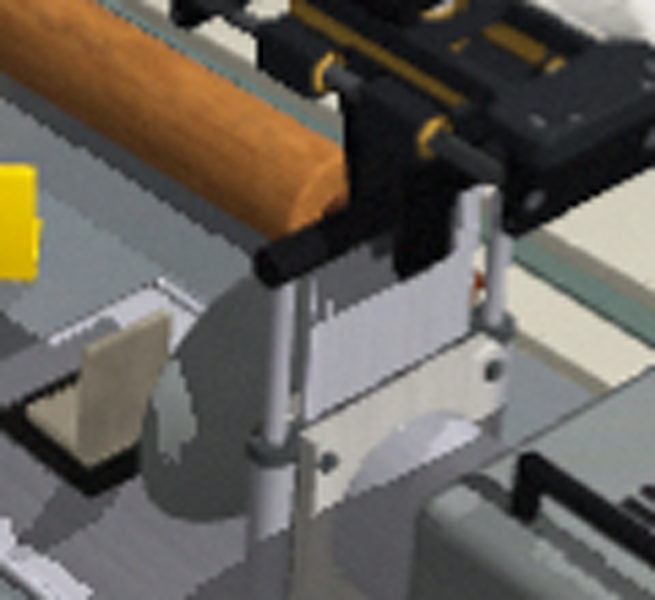

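View pics/w12.png

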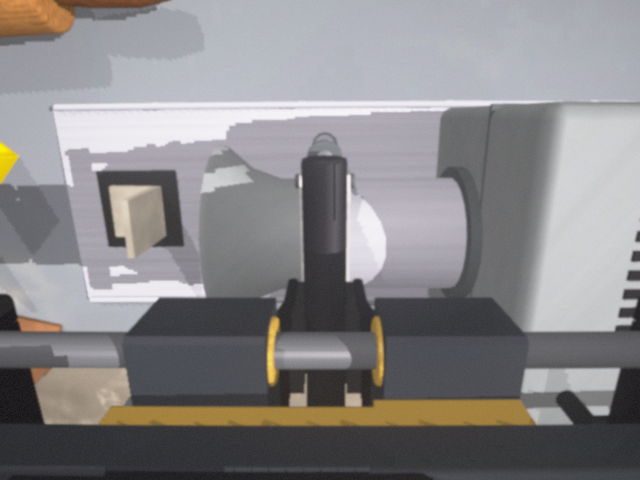

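Run:
```python
from h import *
c=cam('scene')
print(proj(c,[[.445,-.2265,.182],[.445,-.2265,.217]]))
a=cv2.imread('pics/s12f.png')
cv2.imwrite('pics/s12z.png',cv2.resize(a[250:300,370:430],(720,600),interpolation=cv2.INTER_CUBIC))
b=r.camera('top');save(cv2.resize(b[140:300,150:450],(800,427),interpolation=cv2.INTER_CUBIC),'t12.png')
```

```text
[[273.29078009 376.42072241]
 [258.91492866 377.17125946]]
```

View pics/s12z.png

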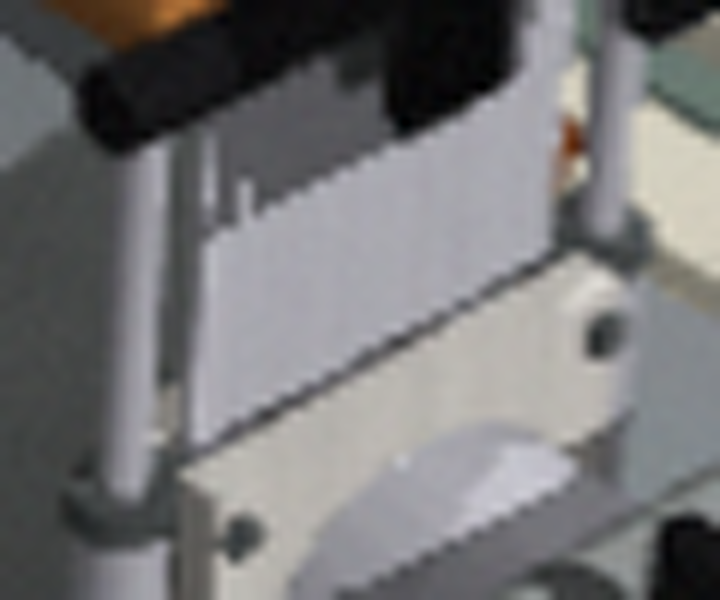

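View pics/t12.png

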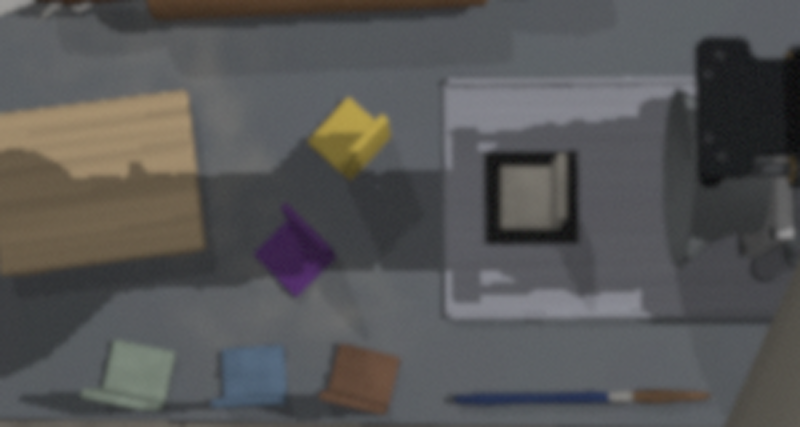

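The scribed line is level with the frame top, the bar end is where half open predicts (row 258.6 seen, 258.9 predicted), and the tile and its three neighbours stand unchanged. I'll hold one second to check for creep.

```bash
python3 -m pendant '[{"translation":[0,0,0.05],"angular":[0,0,0],"hand":-1},{"translation":[0,0,0],"angular":[0,0,0],"hand":-1},{"translation":[0,0,0],"angular":[0,0,0],"hand":-1},{"translation":[0,0,0],"angular":[0,0,0],"hand":-1},{"translation":[0,0,0],"angular":[0,0,0],"hand":-1},{"translation":[0,0,0],"angular":[0,0,0],"hand":-1},{"translation":[0,0,0],"angular":[0,0,0],"hand":-1},{"translation":[0,0,0],"angular":[0,0,0],"hand":-1},{"translation":[0,0,0],"angular":[0,0,0],"hand":-1},{"translation":[0,0,0],"angular":[0,0,0],"hand":-1}]'
python3 - <<'E'
from h import *
im=r.camera('scene');a=cv2.imread('pics/s12f.png')[:,:,::-1].astype(int)
d=np.abs(im.astype(int)-a).max(2)[235:320,325:450];print(d.max(),(d>60).sum())
save(cv2.resize(im[250:300,370:430],(720,600),interpolation=cv2.INTER_CUBIC),'s13.png')
E
```

```text
time: 17.2
ee_pos: [0.5118, -0.2254, 0.2194]
eef_rot: [-0.707, -0.005, 0.707, -0.005]
ft_force: [5.9, -2.9, -12.8]
width: 0.014
110 14
```

View pics/s13.png

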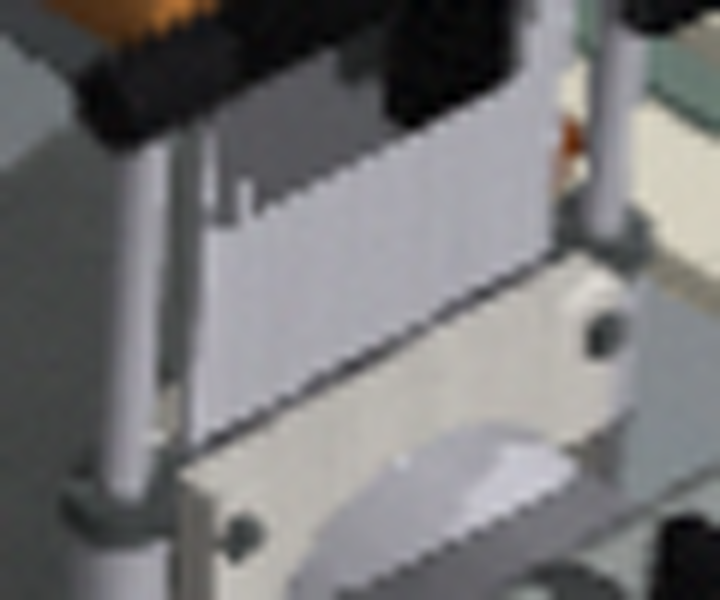

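The gate is holding steady: the line is level with the frame top, the force is 12.8 N and the bar has risen 34.7 mm. Handing in.

Run:
```python
from h import *
print(r.close_job())
```

```text
the job is handed in; nothing more can be done
None
```

The off-white tile from the plywood board is standing on the rubber pad, flat face to the intake and foot away from it. I let go of it while the gate was still shut. The arm then gripped the gate bar at 60 N, lifted it to half open and is holding it there. I handed the job in at about 17 s; it reports no verdict.

**Last checks**
- **Tile:** from above, just after release, its middle was about 1.5 mm from the pad's, and it stood square and upright. A later overhead picture, with the gate raised, showed it still standing there.
- **Gate:** it rose 34.7 mm by tool travel and the spring pulled about 12.8 N, against 13 N expected at half. The scribed line was level with the frame's top. The bar stayed put during the 1 s hold.
- **Other tiles:** the three on the bench looked unmoved in the last overhead picture.

**What disagreed**
- **Board height:** two picture measurements put the tile's underside at 15 mm and 23 mm. I settled it by touch when lowering the tile, which fits a board of about 18 mm. That contact briefly pressed 13.5 N before I backed off.
- **Bar position:** my first estimate was about 2 mm off from the wrist view, and I corrected it before closing the fingers.

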